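Lay out the laptop parts for reassembly

ROBOT

A 6-joint arm with a two-finger parallel gripper is mounted at the origin on the work surface. World frame = base frame: x ahead of the robot, y to its left, z up, the work surface at z = 0. Lengths are in m, angles in rad, forces in N, time in s.
With the tool pointing down it reaches from about 0.375 to 0.75 m from the base axis. Payload 9 kg.
Tool frame: the origin (TCP) lies at the very end of the fingers, on their centre line; the grasp point (between the pads) lies 19 mm behind it (arm.grip_point_offset is the distance from the TCP to the grasp point, in m); z points along the fingers, y is the line along which they close (so a half turn about z gives the same grasp; the last joint's range is limited). The gripper opens to 85 mm and grips with 20 to 120 N. Pads are 22 mm wide; open, the fingers measure 114 mm over their backs; the gripper's body (76 mm by 85 mm) begins 54 mm behind the grasp point. The pads swing forward as they close: fully open they stand 13 mm farther back than shut.
Start: joints at [-1.329, 0.104, 0.097, 1.564, 0, 1.353], TCP at [0.266, -0.538, 0.231] pointing down, gripper open.
Joint ranges: [-2.99, 2.99], [-0.84, 1.86], [-1.1, 1.16], [-1.84, 2.11], [-1.51, 1.56], [-3.14, 3.14]. Speed limits (rad/s): [2.22, 2.22, 2.57, 3.14, 3.14, 3.14].

INTERFACE

Orientations are given as a rotation vector (axis times angle).
In Python, from bench import telemetry, optics, ticket, masks_of, spot_point, arm gives the robot as it stands. The module is installed in compiled form; this text tells all that it offers.
- The arm moves only by the tool carry_out, never from a script. Its argument "plan" is a list that holds one entry, the list of rows, each a list of 6 numbers: the shift along the tool's x, y, z as a fraction of full scale, then the turn, a rotation vector about the tool's x, y, z as a fraction of full scale. A call has 1 to 20 rows; each row is the pose to reach, as a shift and turn from the pose commanded when the call began, along the tool's axes at that moment; what a row does not reach only later rows make up. Full scale, the value 1, is 0.12 m for a shift and 90 degrees for a turn. A row lasts 1/12 s, in which the tool goes at most 41.7 mm and 7.16 degrees, less where a joint would pass 70% of its speed; a pose out of reach is approached as far as the arm can. A call with a number of a shift or a turn outside -1 to 1 is refused whole. A call with a gripper value outside its range is refused whole. "claw" is the closure, from 0 (fully open) to 1 (shut), set as the call begins (left out, the last holds). The fingers move at their own pace and stop on an object; the grip force is fixed at half the most. Time passes only in rows, so rows that repeat a pose let the fingers close. It gives the time, the measured TCP pose, the force, the opening and the grip force at its end, in the units of the state.
- telemetry.get_obs(): the state, without advancing time (a new reading comes with each control period).
- optics.read_camera(name): name is "scene" or "side" or "wrist"; returns a dict with "pixels" (420x560x3 uint8, red, green, blue), "depth" (420x560 float32, m along the optical axis (not along the pixel's ray), 0 where there is no reading), "mtx" (3x3 intrinsics, pixels), "view" (4x4, takes a point from world to camera coordinates). Camera axes: x right, y down, z forward; pixel columns grow to the right and rows downward; lengths in m; the calibration is good to about 2 mm. A picture is of the moment at which its call begins.
- ticket.finish_job(): hands the job in; it is judged then, once.
Trained networks look in a picture, given as the dict that the camera call returned (one of the last four; its "shot" number tells which), for a name from the list of things; names that differ only in an ending like _2 or _b are one class to them, and where a whole thing is asked for, a point or a joint stands for the part that bears it (a point fixed in the world has none). Each returns a list of dicts, best first, with "p" (0 to 1); they miss things now and then, are a little off and sometimes report something else, mostly with a low value. They report only what shows in the picture. A call takes as long as a camera call. They do not tell look-alikes from the thing itself.
- masks_of(thing, picture): "region" (420x560 bool, what is visible of it).
- spot_point(thing, picture): "point" ([x, y, z] in m, in world coordinates, good to about 4 mm: a listed point, or the origin of a listed thing).
The state is a dict: "time_s": time; "joint_positions": joint angles; "dq": joint speeds; "joint_efforts": joint torques, N m; "position": TCP position; "ee_rot": TCP orientation; "force": force on the tool from outside, world axes, zero at the start; "moment": the same for the moment, N m; "gripper_width": finger opening in m; "finger_force": force on a finger pad.
Only numpy, scipy, OpenCV 4.12 (cv2) and the standard library are available. Lean on these libraries where they do the work, as an engineer would, in place of code of your own. Each camera call takes 0.05 s, during which the arm holds its last target. There are 200 camera calls.

TASK

Lay the loose laptop parts out on the blue mat for reassembly: stand the large heatsink centred on the mainboard's processor and square with the board, and lay the blower flat midway between the mainboard and the battery pack. Lay the drive flat behind the battery pack (on the side away from the robot), centred on it and parallel to it with a gap of about 3 cm, and only then stand the screw tin on the middle of the drive. Leave the small spare heatsink and the screwdriver alone, and finish with everything released and at rest.

Things in the scene. Friction and masses are not known exactly. Their poses are not given: they have to be found in the camera images.
- mat: Dull blue work mat, fixed, 220 (x) x 470 (y) x 2 mm thick, turned up to 0.2 rad. Mainboard and battery pack lie on it, one at either end, swapped at random. Origin: on the underside, midway between their centres, which lie 150 mm either way along its y axis; the mat reaches 75 mm from there towards the robot (-x) and 145 mm away from it (+x). z up.
- mainboard: Dark green laptop mainboard, fixed on the mat, 100 (x) x 120 (y) mm, plate 3 mm thick. The processor, a square bright metal lid 38 x 38 mm, is in its very centre, top 7 mm above the board's underside; no other component rises above 6 mm. Origin: centre of the underside (2 mm above the table). Axes parallel to the mat's, +x away from the robot.
- battery: Flat black battery pack with a pale label, fixed on the mat, 60 (x) x 120 (y) x 8 mm high. Origin: centre of the underside (2 mm above the table). Axes parallel to the mat's; +x points away from the robot: that is its 'behind'.
- heatsink: The large heatsink: loose aluminium block with upright fins, 40 x 40 mm and 28 mm high, about 70 g. Origin: centre of the underside, z up; the fins run along its x. Standing upright on the table at the start.
- blower: Laptop blower: loose flat black square housing, 58 x 58 x 14 mm, with a round grey-bladed fan on its top and a bright outlet strip on the +x side, about 60 g. Origin: centre of the underside, z up. Lies flat, fan up, at the start.
- drive: Loose 2.5-inch drive: flat aluminium slab with a pale label, 70 (x) x 100 (y) x 15 mm high, about 120 g. Origin: centre of the underside, z up; the long side is along its y. Lies flat on the table at the start.
- tin: Loose closed round steel screw tin, 44 mm diameter with a 46 mm lid rim on its upper 8 mm, 24 mm high, about 60 g. Origin: centre of the underside, z up. Stands upright on the table at the start.
- spare_sink: Bystander, not to be moved: small spare finned aluminium heatsink, loose, 30 x 30 mm and only 10 mm high, on the robot's side of the mat. Origin: centre of the underside.
- screwdriver: Bystander, not to be moved: screwdriver with a red handle lying on the robot's side of the mat, across in front of it, loose, 170 mm long along its own x (handle to -x), at most 26 mm high. Origin: mid-length, at table height.
Not all that is in view belongs to the job. What is meant by the mainboard is not orange or red, and is the larger of those in its own colour.

How it is judged:
On the way, in this order (a step that is already met when the one before it is completed fails the run):
1. the drive lies flat behind the battery pack, centred and parallel, about 3 cm off (x of drive in the frame of battery between 0.081 and 0.109 m and y of drive in the frame of battery between -0.014 and 0.014 m and z of drive in the frame of battery between -0.004 and 0.004 m and angle between the y axis of drive and the y axis of battery, either way round below 0.15 rad and angle between drive's own z axis and vertical below 0.08 rad), for 0.2 s.
2. the screw tin stands on the middle of the drive, in its place (all of step 1 and horizontal distance between tin and drive below 0.014 m and z of tin in the frame of drive between 0.011 and 0.019 m and angle between tin's own z axis and vertical below 0.1 rad), for 0.2 s.
At the end, for the whole second after the job is handed in: Heatsink upright on the processor: 10 mm, square to 0.2 rad. Blower flat on the mat, 15 mm from midway. Drive flat on the mat behind the battery: gap 16 to 44 mm, centred to 14 mm, parallel to 0.15 rad. Tin upright on the drive, 14 mm from its middle. All at rest, bystanders moved under 20 mm (all of step 2 and horizontal distance between heatsink and mainboard below 0.01 m and z of heatsink in the frame of mainboard between 0.004 and 0.01 m and angle between each of heatsink, blower's own z axis and vertical below 0.08 rad and (angle between the x axis of heatsink and the x axis of mainboard, either way round below 0.2 rad or angle between the x axis of heatsink and the y axis of mainboard, either way round below 0.2 rad) and horizontal distance between blower and mat below 0.015 m and z of blower in the frame of mat between -0.002 and 0.006 m and linear speed of each of heatsink, blower, drive, tin below 0.02 m/s and angular speed of each of heatsink, blower, drive, tin below 0.2 rad/s); the robot touches nothing.
It fails at once if the small spare heatsink is moved by more than 20 mm (distance of spare_sink from where it was at the start of the episode above 0.02 m).
It fails at once if the screwdriver is moved by more than 20 mm (distance of screwdriver from where it was at the start of the episode above 0.02 m).
It also fails if it takes over 102 s, if anything falls off the work surface, if the arm or the gripper's body presses on something with over 40 N, if the wrist force passes 120 N, or if a joint passes its speed limit or range.

## Working session

There is one attempt and no reset: what is moved stays moved. The work goes in short steps, Python scripts to look and compute and a tool call to move; the robot and the scene stay as the last step left them, time stands still between calls to the robot, and variables do not carry over. Pictures are saved under pics/ and viewed, at most 14 in all, crops included, and the job is handed in when it is done.

Besides the shell and the picture viewer there is one more tool, called as name(argument=value, ...) on one line, values as JSON. carry_out: Moves the arm, as the interface text tells. Its arguments: {"type":"object","properties":{"plan":{"type":"array"},"claw":{"type":"number"}},"required":["plan"]}

```bash
mkdir -p pics; cat > h.py <<'E'
import numpy as np, cv2
from bench import telemetry, optics, ticket, masks_of, spot_point, arm
def cloud(p):
    K=p["mtx"];d=p["depth"];v,u=np.mgrid[:420,:560]
    c=np.stack([(u-K[0,2])*d/K[0,0],(v-K[1,2])*d/K[1,1],d],-1)
    T=np.linalg.inv(p["view"]); return c@T[:3,:3].T+T[:3,3]
def rect(P,z0,z1,reg):
    m=reg&(P[...,2]>z0)&(P[...,2]<z1); q=P[m][:,:2]
    if len(q)<10: return None
    (c,s,a)=cv2.minAreaRect((q*1000).astype(np.float32)); return np.round(c,1),np.round(s,1),round(a,1),len(q)
def save(p,n): cv2.imwrite(f"pics/{n}.png",p["pixels"][...,::-1])
E
python3 - <<'E'
from h import *
o=telemetry.get_obs();print({k:np.round(v,3) for k,v in o.items()}, arm.grip_point_offset)
for cam in ["scene","side"]:
    p=optics.read_camera(cam);save(p,cam);P=cloud(p)
    print(cam,np.linalg.inv(p["view"])[:3,3])
    for t in "mat mainboard battery heatsink blower drive tin spare_sink screwdriver".split():
        for r in spot_point(t,p)[:3]: print(t,round(r["p"],2),np.round(r["point"],3))
        for r in masks_of(t,p)[:3]:
            m=r["region"];ys,xs=np.nonzero(m);z=P[m][:,2]
            print("   mask",round(r["p"],2),"px",int(xs.mean()),int(ys.mean()),len(xs),"z95",round(np.percentile(z,95),4),rect(P,np.percentile(z,90)-.006,1,m))
E
```

```text
{'time_s': np.float64(0.0), 'joint_positions': array([-1.329,  0.105,  0.096,  1.564, -0.   ,  1.353]), 'dq': array([-0.   , -0.002,  0.   ,  0.001, -0.001,  0.001]), 'joint_efforts': array([-1.0000e-03, -5.5693e+01,  5.0365e+01,  1.7000e-02, -1.0000e-03,
        0.0000e+00]), 'position': array([ 0.266, -0.537,  0.231]), 'ee_rot': array([-3.058, -0.716,  0.   ]), 'force': array([ 0.389, -0.731, -0.12 ]), 'moment': array([-0.001,  0.005, -0.043]), 'finger_force': np.float64(0.0), 'gripper_width': np.float64(0.085)} 0.0187
scene [0.80585728 0.46168259 0.82096516]
mat 0.89 [ 0.544 -0.002 -0.   ]
   mask 0.9 px 251 253 14098 z95 0.0052 (array([602.1, 119.1]), array([745.1, 283.3]), 80.1, 14054)
mainboard 0.93 [ 0.55   0.15  -0.003]
mainboard 0.71 [0.236 0.318 0.001]
   mask 0.97 px 463 267 1236 z95 0.0065 (array([505.5, 365. ]), array([624.8,  88.8]), 9.8, 1204)
   mask 0.73 px 300 283 2465 z95 0.0103 (array([629.4, 289.4]), array([473.3, 138.5]), 60.6, 2296)
   mask 0.64 px 261 403 2004 z95 0.0083 (array([759.3, 365.3]), array([199.2, 100.9]), 85.7, 1878)
battery 0.64 [ 0.544 -0.15   0.
[... 1922 characters left out ...]
.0, 4903)
   mask 0.54 px 193 306 420 z95 0.0289 (array([127.8, 491.7]), array([ 51.6, 678.2]), 64.9, 244)
tin 0.63 [ 0.566  0.347 -0.002]
   mask 0.66 px 161 271 307 z95 0.0261 (array([215.4, 508.9]), array([ 43.4, 822.7]), 65.6, 195)
   mask 0.29 px 249 219 4953 z95 0.0043 (array([375.2, 305.3]), array([ 400. , 1233.6]), 39.0, 4931)
spare_sink 0.69 [ 0.375 -0.081  0.002]
   mask 0.74 px 161 271 284 z95 0.0261 (array([215.4, 508.9]), array([ 43.4, 822.7]), 65.6, 194)
   mask 0.61 px 327 233 113 z95 0.0102 (array([375.1, -80.8]), array([31.9, 31.5]), 89.3, 85)
screwdriver 0.68 [0.359 0.098 0.004]
   mask 0.66 px 280 258 306 z95 0.0259 (array([119.9, 356.5]), array([ 57.1, 833.5]), 47.5, 160)
```

```bash
sed -i 's/&(P\[...,2\]<z1)/\&(P[...,2]<min(z1,.2))/' h.py
python3 - <<'E'
from h import *
for cam in ["scene","side"]:
    p=optics.read_camera(cam);P=cloud(p);im=p["pixels"]
    if cam=="scene":
        big=cv2.resize(im[90:470,130:530],(800,660));cv2.imwrite("pics/crop.png",cv2.resize(im[100:400,150:550],(800,600),interpolation=cv2.INTER_CUBIC)[...,::-1])
    else: save(p,"side2")
    for t,z0,z1 in [("mat",.0,.004),("mainboard",.002,.02),("battery",.006,.02),("heatsink",.022,.04),("blower",.01,.02),("drive",.01,.02),("tin",.02,.03),("spare_sink",.006,.02),("screwdriver",.004,.04)]:
        for r in masks_of(t,p)[:3]:
            m=cv2.morphologyEx(r["region"].astype(np.uint8),cv2.MORPH_OPEN,np.ones((3,3)))>0
            ys,xs=np.nonzero(m)
            if len(xs): print(cam,t,round(r["p"],2),"px",int(xs.mean()),int(ys.mean()),rect(P,z0,z1,m))
E
```

```text
scene mat 0.85 px 250 252 (array([580.5,  -4.1]), array([473.9, 223.9]), 88.0, 11021)
scene mainboard 0.96 px 463 267 (array([236.6, 318.3]), array([74.7, 87.6]), 8.7, 915)
scene mainboard 0.95 px 261 403 (array([754.7, 309.5]), array([ 84.5, 100.7]), 84.6, 1775)
scene mainboard 0.81 px 300 283 (array([547.7, 146.4]), array([123.9, 104.5]), 88.0, 2468)
scene battery 0.73 px 231 190 (array([ 541.4, -152.5]), array([122.8,  61.5]), 88.0, 925)
scene heatsink 0.83 px 418 324 (array([415.1, 357.8]), array([34.8, 39.4]), 6.7, 167)
scene drive 0.81 px 237 121 (array([ 402.2, -354.5]), array([103. ,  69.7]), 62.7, 625)
scene tin 0.86 px 357 365 (array([566.7, 349.2]), array([45.2, 42.8]), 51.4, 488)
scene screwdriver 0.56 px 338 230 (array([401. ,  94.4]), array([27.6, 90.9]), 85.4, 399)
side mat 0.83 px 248 219 (array([580.1,  -2. ]), array([471.5, 224.9]), 88.6, 3883)
side mainboard 0.96 px 132 236 (array([757.8, 328.2]), array([124.4, 104.7]), 85.7, 838)
side mainboard 0.89 px 227 241 (array([550.1, 148.5]), array([123.4, 105.2]), 86.8, 980)
side mainboard 0.83 px 261 293 (array([340.1, 209.4]), array([71. , 85.1]), 9.8, 439)
side battery 0.72 px 293 203 (array([ 546.6, -111.8]), array([48.5, 78.6]), 56.8, 166)
side heatsink 0.82 px 194 306 (array([411.9, 358. ]), array([41.9, 41.3]), 8.7, 241)
side tin 0.68 px 161 271 (array([566.8, 350.7]), array([43.9, 45.8]), 48.1, 187)
side spare_sink 0.64 px 327 233 (array([374.1, -78.8]), array([29. , 29.8]), 88.7, 57)
side screwdriver 0.71 px 277 256 (array([396.,  99.]), array([23.9, 96.8]), 85.6, 269)
```

View pics/crop.png

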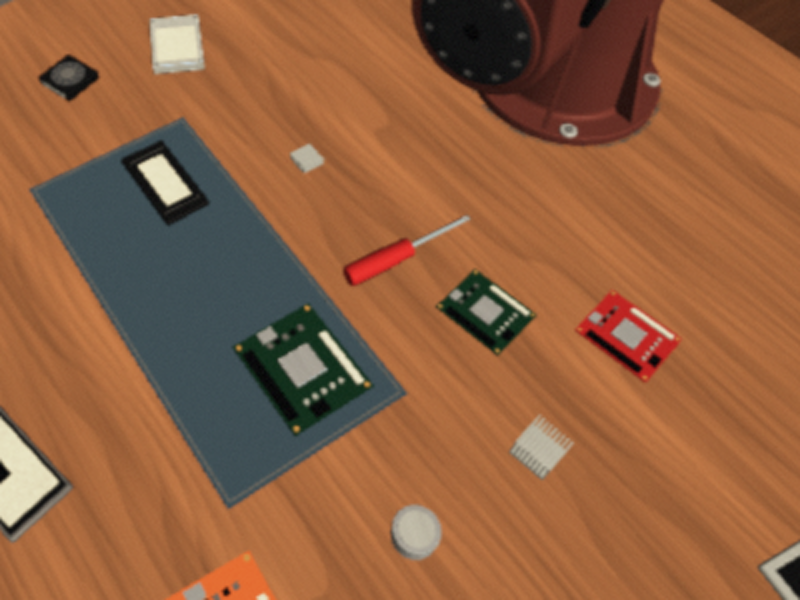

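View pics/side2.png

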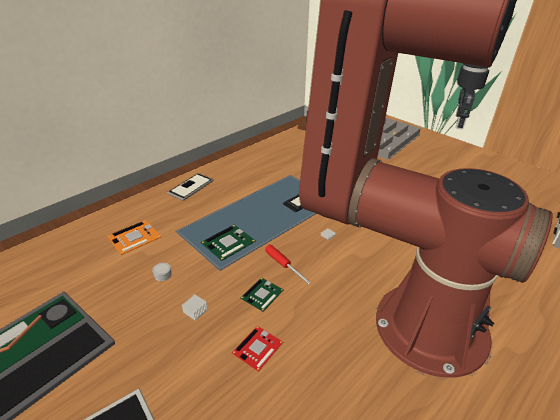

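Look-alikes, in full scene pixels:
- **Mainboard:** large green board on the mat (300,283), small green one (393,255), red (463,267) and orange (261,403). I choose the one on the mat at (300,283).
- **Heatsink:** large finned block (420,323) rather than the spare (303,179).
- **Drive:** slab at (237,121), not the black-rimmed tablet at (155,335).
- **Blower and tin:** blower (184,138) and tin (357,365). The side view at (228,241) confirms the board on the mat is the larger green one.

```bash
cat > go.py <<'E'
import sys,json
from h import *
def now():
    o=telemetry.get_obs();r=o["ee_rot"];p=o["position"]
    return np.array([*p,np.degrees(2*np.arctan2(r[1],r[0]))])
def rel(s,t):
    a=np.radians(s[3]);d=np.subtract(t[:3],s[:3])
    loc=np.array([d[0]*np.cos(a)+d[1]*np.sin(a),d[0]*np.sin(a)-d[1]*np.cos(a),-d[2]])
    w=(t[3]-s[3]+180)%360-180
    return loc,w
def plan(s,targets):
    for t in targets:
        loc,w=rel(s,t);n=int(np.ceil(max(abs(loc).max()/.12,.001)))
        st=np.array(s,float)
        for i in range(n):
            e=st.copy();e[:3]+=(np.array(t[:3])-st[:3])*(i+1)/n
            e[3]=st[3]+w*min(1,(i+1)/n); b=np.array(s,float)
            l,ww=rel(b,e);rows=int(np.ceil(max(np.linalg.norm(l)/.0417,abs(ww)/7.16)))
            print(np.round(l/.12,3).tolist(),"turn",round(-ww/90,3),"rows>=",rows,"->",np.round(e,4)); s=e
if __name__=="__main__":
    s=now();print("now",s.round(4));plan(s,json.loads(sys.argv[1]))
E
python3 go.py '[[0.402,-0.3545,0.17,62.7]]'
```

```text
now [ 0.2663 -0.5377  0.2313 26.3439]
[0.846, -0.433, 0.255] turn -0.202 rows>= 3 -> [ 0.3341 -0.4461  0.2007 44.5219]
[0.938, -0.148, 0.255] turn -0.202 rows>= 3 -> [ 0.402  -0.3545  0.17   62.7   ]
```

carry_out(plan=[[[0.846,-0.433,0.255,0,0,-0.202],[0.846,-0.433,0.255,0,0,-0.202],[0.846,-0.433,0.255,0,0,-0.202],[0.846,-0.433,0.255,0,0,-0.202]]], claw=0)

```text
time_s: 3.23
position: [0.3368, -0.4411, 0.1991]
ee_rot: [-2.899, -1.201, -0.002]
force: [-0.4, 0.9, 0.1]
gripper_width: 0.0853
finger_force: 0.0
```

carry_out(plan=[[[0.938,-0.148,0.255,0,0,-0.202],[0.938,-0.148,0.255,0,0,-0.202],[0.938,-0.148,0.255,0,0,-0.202],[0.938,-0.148,0.255,0,0,-0.202],[0.938,-0.148,0.255,0,0,-0.202]]])

```text
time_s: 3.65
position: [0.4027, -0.3532, 0.1698]
ee_rot: [-2.681, -1.637, 0.0]
force: [-0.5, -0.2, 0.1]
gripper_width: 0.0853
finger_force: 0.0
```

```bash
cat > wl.py <<'E'
import sys
from go import *
p=optics.read_camera("wrist");P=cloud(p)
print("now",now().round(4),telemetry.get_obs()["time_s"])
if len(sys.argv)>1 and sys.argv[1]!="-": save(p,sys.argv[1])
for a in sys.argv[2:]:
    t,z0,z1=a.split(",")
    for r in spot_point(t,p)[:1]: print(t,"spot",round(r["p"],2),np.round(r["point"],4))
    for r in masks_of(t,p)[:2]:
        m=cv2.morphologyEx(r["region"].astype(np.uint8),cv2.MORPH_OPEN,np.ones((5,5)))>0
        print(t,round(r["p"],2),rect(P,float(z0),float(z1),m))
E
python3 wl.py w1 drive,.01,.02
```

```text
now [ 0.4022 -0.3544  0.1703 62.7215] 3.7
drive spot 0.63 [ 4.026e-01 -3.533e-01 -4.000e-04]
drive 0.83 (array([ 399.7, -352.9]), array([99.5, 70.1]), 62.7, 8865)
```

View pics/w1.png

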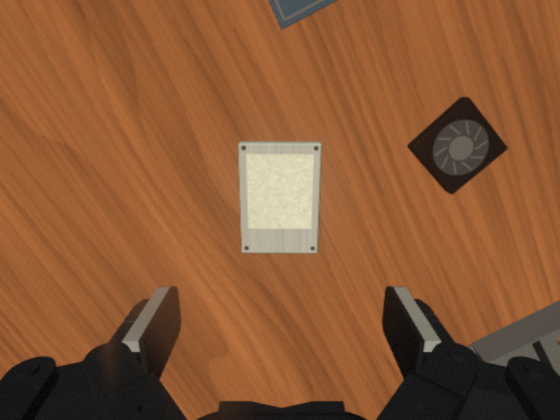

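The wrist view shows the drive at (280,197), squared to the gripper, and the blower well clear at (458,147). Next I descend.

```bash
python3 go.py '[[0.401,-0.3537,0.055,62.7],[0.401,-0.3537,-0.004,62.7]]'
```

```text
now [ 0.4017 -0.3556  0.1706 62.6078]
[0.011, -0.012, 0.964] turn -0.001 rows>= 3 -> [ 4.010e-01 -3.537e-01  5.500e-02  6.270e+01]
[0.0, 0.0, 0.492] turn -0.0 rows>= 2 -> [ 4.010e-01 -3.537e-01 -4.000e-03  6.270e+01]
```

carry_out(plan=[[[0,-0.01,0.96,0,0,0],[0,-0.01,0.96,0,0,0],[0,-0.01,0.96,0,0,0],[0,-0.01,0.96,0,0,0]]])

```text
time_s: 4.13
position: [0.3976, -0.3515, 0.0484]
ee_rot: [-2.677, -1.626, 0.001]
force: [-1.5, 0.8, -0.6]
gripper_width: 0.0853
finger_force: 0.0
```

carry_out(plan=[[[0,0,0.25,0,0,0],[0,0,0.4,0,0,0],[0,0,0.45,0,0,0],[0,0,0.49,0,0,0],[0,0,0.49,0,0,0]]])

```text
time_s: 4.55
position: [0.4011, -0.355, -0.0028]
ee_rot: [2.683, 1.633, -0.0]
force: [-0.5, -0.4, 0.2]
gripper_width: 0.0854
finger_force: 0.0
```

carry_out(plan=[[[0,0,0,0,0,0],[0,0,0,0,0,0],[0,0,0,0,0,0],[0,0,0,0,0,0],[0,0,0,0,0,0],[0,0,0,0,0,0]]], claw=1)

```text
time_s: 5.05
position: [0.4018, -0.3554, -0.0014]
ee_rot: [2.68, 1.633, -0.0]
force: [-0.9, 0.8, 7.0]
gripper_width: 0.068
finger_force: 68.2
```

```bash
python3 - <<'E'
from go import *
print(now().round(4))
s=[.402,-.3545,-.004,62.7]
plan(s,[[.402,-.3545,.1,62.7],[.637,-.155,.1,88.2],[.637,-.155,.001,88.2],[.637,-.155,.1,88.2]])
E
```

```text
[ 4.0180e-01 -3.5540e-01 -1.4000e-03  6.2701e+01]
[0.0, 0.0, -0.867] turn -0.0 rows>= 3 -> [ 0.402  -0.3545  0.1    62.7   ]
[0.792, 0.326, -0.0] turn -0.094 rows>= 3 -> [ 0.4803 -0.288   0.1    71.2   ]
[0.735, 0.439, -0.0] turn -0.094 rows>= 3 -> [ 0.5587 -0.2215  0.1    79.7   ]
[0.662, 0.543, -0.0] turn -0.094 rows>= 3 -> [ 0.637 -0.155  0.1   88.2  ]
[0.0, 0.0, 0.825] turn -0.0 rows>= 3 -> [ 6.37e-01 -1.55e-01  1.00e-03  8.82e+01]
[0.0, 0.0, -0.825] turn -0.0 rows>= 3 -> [ 0.637 -0.155  0.1   88.2  ]
```

Lifting, then carrying in moderate steps.

carry_out(plan=[[[0,0,-0.15,0,0,0],[0,0,-0.4,0,0,0],[0,0,-0.65,0,0,0],[0,0,-0.87,0,0,0],[0,0,-0.87,0,0,0]]])

```text
time_s: 5.47
position: [0.4031, -0.357, 0.1079]
ee_rot: [2.674, 1.63, 0.001]
force: [-0.1, -0.8, 0.3]
gripper_width: 0.0676
finger_force: 68.4
```

carry_out(plan=[[[0.2,0.08,0,0,0,-0.025],[0.4,0.16,0,0,0,-0.05],[0.6,0.245,0,0,0,-0.07],[0.792,0.326,0,0,0,-0.094],[0.792,0.326,0,0,0,-0.094]]])

```text
time_s: 5.88
position: [0.4819, -0.285, 0.1011]
ee_rot: [2.549, 1.834, 0.002]
force: [0.1, -0.2, -0.4]
gripper_width: 0.0678
finger_force: 68.3
```

carry_out(plan=[[[0.2,0.12,0,0,0,-0.025],[0.4,0.24,0,0,0,-0.05],[0.6,0.36,0,0,0,-0.07],[0.735,0.439,0,0,0,-0.094],[0.735,0.439,0,0,0,-0.094]]])

```text
time_s: 6.3
position: [0.5597, -0.2189, 0.1009]
ee_rot: [2.408, 2.017, 0.002]
force: [0.2, 0.5, -1.4]
gripper_width: 0.068
finger_force: 68.3
```

carry_out(plan=[[[0.2,0.16,0,0,0,-0.025],[0.4,0.32,0,0,0,-0.05],[0.55,0.45,0,0,0,-0.07],[0.662,0.543,0,0,0,-0.094],[0.662,0.543,0,0,0,-0.094],[0.662,0.543,0,0,0,-0.094]]])

```text
time_s: 6.8
position: [0.636, -0.1546, 0.1005]
ee_rot: [2.258, 2.184, -0.001]
force: [0.2, -0.3, -1.3]
gripper_width: 0.068
finger_force: 68.4
```

```bash
python3 - <<'E'
from go import *
print(now().round(4),telemetry.get_obs()["gripper_width"])
p=optics.read_camera("scene");P=cloud(p);save(p,"s2")
for t,z0,z1 in [("battery",.006,.02),("drive",.06,.2),("mat",0,.004)]:
    for r in masks_of(t,p)[:2]: print(t,round(r["p"],2),rect(P,z0,z1,r["region"]))
E
python3 wl.py w2 battery,.006,.02
```

```text
[ 0.636  -0.1546  0.1005 88.093 ] 0.06798847069799538
battery 0.55 (array([ 542. , -152.7]), array([121.8,  60.9]), 88.6, 940)
drive 0.73 (array([ 638.7, -150.8]), array([94.2, 67.1]), 87.7, 1005)
mat 0.63 (array([580.4,  -4.6]), array([472.7, 224.1]), 88.3, 10607)
now [ 0.6354 -0.1555  0.1007 87.9919] 7.05
battery spot 0.56 [ 0.5402 -0.1492  0.0025]
battery 0.87 (array([ 540.4, -150. ]), array([120.1,  60.2]), 88.3, 13838)
```

View pics/w2.png

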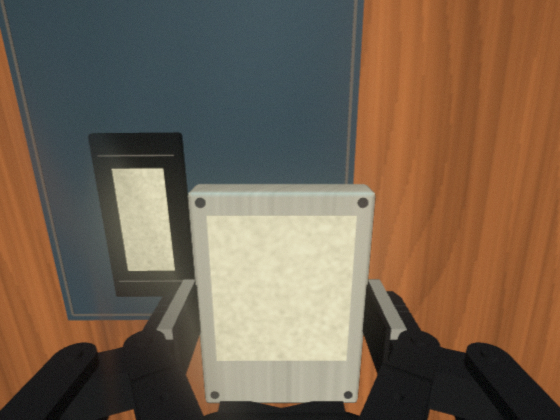

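The picture shows the drive held level, with its top face around (280,290). The battery is at (145,215), parallel to it. Lowering and releasing.

carry_out(plan=[[[0,0,0.25,0,0,0],[0,0,0.5,0,0,0],[0,0,0.7,0,0,0],[0,0,0.78,0,0,0],[0,0,0.81,0,0,0],[0,0,0.825,0,0,0],[0,0,0.83,0,0,0],[0,0,0.83,0,0,0]]])

```text
time_s: 7.82
position: [0.6371, -0.1552, 0.0027]
ee_rot: [2.257, 2.182, 0.001]
force: [0.2, -0.7, -1.6]
gripper_width: 0.0682
finger_force: 68.3
```

carry_out(plan=[[[0,0,0,0,0,0],[0,0,0,0,0,0],[0,0,0,0,0,0],[0,0,-0.03,0,0,0],[0,0,-0.06,0,0,0],[0,0,-0.3,0,0,0],[0,0,-0.6,0,0,0],[0,0,-0.9,0,0,0],[0,0,-0.9,0,0,0]]], claw=0)

```text
time_s: 8.57
position: [0.6397, -0.1562, 0.1182]
ee_rot: [2.25, 2.177, 0.006]
force: [1.3, -1.1, 2.2]
gripper_width: 0.0852
finger_force: 0.0
```

```bash
python3 wl.py - drive,.012,.025 battery,.006,.02
python3 - <<'E'
from go import *
print(now())
p=optics.read_camera("scene");P=cloud(p)
for t,z0,z1 in [("drive",.012,.025),("tin",.02,.03)]:
    for r in masks_of(t,p)[:1]: print(t,round(r["p"],2),rect(P,z0,z1,r["region"]))
plan([.637,-.155,.109,88.2],[[.567,.35,.11,88.2],[.567,.35,-.0,88.2]])
E
```

```text
now [ 0.6389 -0.1558  0.1148 88.0894] 8.6167
drive spot 0.66 [ 6.390e-01 -1.544e-01  4.000e-04]
drive 0.7 (array([ 636.7, -153.5]), array([99.5, 70.2]), 88.0, 12548)
battery spot 0.97 [ 0.5416 -0.1496  0.0041]
battery 0.8 (array([ 540.2, -149.7]), array([119.5,  60.6]), 88.3, 12647)
[ 6.35254740e-01 -1.54235754e-01  1.07501280e-01 -2.71915579e+02]
drive 0.69 (array([ 638.3, -156.2]), array([103.8,  70.2]), 87.9, 1017)
tin 0.75 (array([567.2, 348.7]), array([44.8, 43.8]), 49.7, 492)
[0.838, -0.143, -0.002] turn -0.0 rows>= 3 -> [ 6.230e-01 -5.400e-02  1.092e-01  8.820e+01]
[0.838, -0.143, -0.002] turn -0.0 rows>= 3 -> [6.090e-01 4.700e-02 1.094e-01 8.820e+01]
[0.838, -0.143, -0.002] turn -0.0 rows>= 3 -> [ 0.595   0.148   0.1096 88.2   ]
[0.838, -0.143, -0.002] turn -0.0 rows>= 3 -> [ 0.581   0.249   0.1098 88.2   ]
[0.838, -0.143, -0.002] turn -0.0 rows>= 3 -> [ 0.567  0.35   0.11  88.2  ]
[0.0, 0.0, 0.917] turn -0.0 rows>= 3 -> [ 0.567  0.35   0.    88.2  ]
```

carry_out(plan=[[[0.838,-0.143,0,0,0,0],[0.838,-0.143,0,0,0,0],[0.838,-0.143,0,0,0,0]]])

```text
time_s: 9.22
position: [0.6209, -0.0498, 0.1079]
ee_rot: [-2.255, -2.184, 0.0]
force: [0.5, 0.4, -0.4]
gripper_width: 0.0853
finger_force: 0.0
```

carry_out(plan=[[[0.838,-0.143,0,0,0,0],[0.838,-0.143,0,0,0,0],[0.838,-0.143,0,0,0,0]]])

```text
time_s: 9.47
position: [0.6069, 0.0518, 0.1082]
ee_rot: [-2.254, -2.185, 0.0]
force: [0.5, -0.4, -0.1]
gripper_width: 0.0852
finger_force: 0.0
```

carry_out(plan=[[[0.838,-0.143,0,0,0,0],[0.838,-0.143,0,0,0,0],[0.838,-0.143,0,0,0,0]]])

```text
time_s: 9.72
position: [0.593, 0.1528, 0.1082]
ee_rot: [-2.254, -2.186, 0.0]
force: [-0.2, -0.4, -0.5]
gripper_width: 0.0853
finger_force: 0.0
```

carry_out(plan=[[[0.838,-0.143,0,0,0,0],[0.838,-0.143,0,0,0,0],[0.838,-0.143,0,0,0,0]]])

```text
time_s: 9.97
position: [0.5792, 0.2538, 0.1081]
ee_rot: [-2.254, -2.186, 0.001]
force: [-0.1, -0.6, 0.3]
gripper_width: 0.0852
finger_force: 0.0
```

carry_out(plan=[[[0.838,-0.143,0,0,0,0],[0.838,-0.143,0,0,0,0],[0.838,-0.143,0,0,0,0],[0.838,-0.143,0,0,0,0],[0.838,-0.143,0,0,0,0],[0.838,-0.143,0,0,0,0]]])

```text
time_s: 10.47
position: [0.5669, 0.3502, 0.1081]
ee_rot: [-2.258, -2.184, 0.002]
force: [0.1, -0.4, 0.3]
gripper_width: 0.0853
finger_force: 0.0
```

```bash
python3 wl.py w3 tin,.02,.03 heatsink,.02,.035
```

```text
now [ 5.671000e-01  3.498000e-01  1.083000e-01 -2.719638e+02] 10.5167
tin spot 0.64 [ 0.5666  0.3518 -0.0009]
tin 0.68 (array([566.2, 351.9]), array([44.9, 43.7]), 86.8, 3267)
heatsink spot 0.95 [ 0.4124  0.3617 -0.0013]
heatsink 0.84 (array([410.8, 359.6]), array([41.9, 40.4]), 9.5, 2549)
heatsink 0.24 None
```

View pics/w3.png

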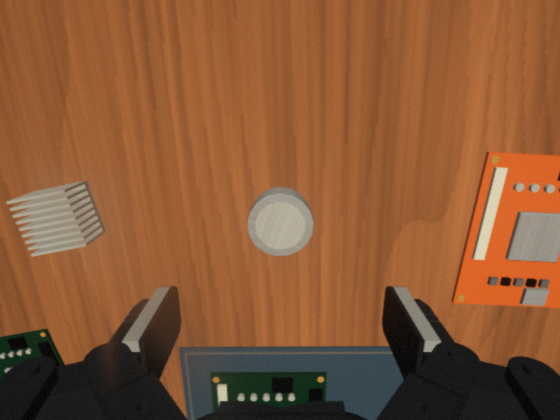

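The tin is at (280,222), centred between the fingers. The heatsink is at (58,218) and its fins run along world x. Descending on the tin.

carry_out(plan=[[[0.008,0,0.3,0,0,0],[0.008,0,0.6,0,0,0],[0.008,0,0.8,0,0,0],[0.008,0,0.87,0,0,0],[0.008,0,0.89,0,0,0],[0.008,0,0.89,0,0,0]]])

```text
time_s: 11.22
position: [0.5675, 0.3515, 0.0026]
ee_rot: [2.259, 2.183, 0.0]
force: [0.6, -0.3, 0.7]
gripper_width: 0.0853
finger_force: 0.0
```

carry_out(plan=[[[0,0,0,0,0,0],[0,0,0,0,0,0],[0,0,0,0,0,0],[0,0,0,0,0,0],[0,0,0,0,0,0],[0,0,0,0,0,0],[0,0,0,0,0,0]]], claw=1)

```text
time_s: 11.8
position: [0.5682, 0.3522, 0.0042]
ee_rot: [2.257, 2.183, 0.004]
force: [-1.5, -0.4, 7.4]
gripper_width: 0.0435
finger_force: 59.7
```

```bash
python3 - <<'E'
from go import *
print(now())
plan([.567,.351,.0016,88.2],[[.567,.351,.1,88.2],[.637,-.1545,.1,88.2]])
E
```

```text
[5.68224736e-01 3.52204174e-01 4.15258693e-03 8.80854644e+01]
[0.0, 0.0, -0.82] turn -0.0 rows>= 3 -> [ 0.567  0.351  0.1   88.2  ]
[-0.838, 0.143, -0.0] turn -0.0 rows>= 3 -> [ 0.581   0.2499  0.1    88.2   ]
[-0.838, 0.143, -0.0] turn -0.0 rows>= 3 -> [ 0.595   0.1488  0.1    88.2   ]
[-0.838, 0.143, -0.0] turn -0.0 rows>= 3 -> [6.09e-01 4.77e-02 1.00e-01 8.82e+01]
[-0.838, 0.143, -0.0] turn -0.0 rows>= 3 -> [ 6.23e-01 -5.34e-02  1.00e-01  8.82e+01]
[-0.838, 0.143, -0.0] turn -0.0 rows>= 3 -> [ 0.637  -0.1545  0.1    88.2   ]
```

carry_out(plan=[[[0,0,-0.15,0,0,0],[0,0,-0.4,0,0,0],[0,0,-0.65,0,0,0],[0,0,-0.82,0,0,0],[0,0,-0.82,0,0,0]]])

```text
time_s: 12.22
position: [0.57, 0.3529, 0.1071]
ee_rot: [2.256, 2.182, 0.012]
force: [0.2, 0.6, 0.8]
gripper_width: 0.0434
finger_force: 61.0
```

carry_out(plan=[[[-0.2,0.03,0,0,0,0],[-0.5,0.08,0,0,0,0],[-0.838,0.143,0,0,0,0]]])

```text
time_s: 12.47
position: [0.5804, 0.2509, 0.1004]
ee_rot: [2.255, 2.187, 0.001]
force: [1.7, -0.5, -1.4]
gripper_width: 0.0434
finger_force: 61.0
```

carry_out(plan=[[[-0.28,0.048,0,0,0,0],[-0.56,0.095,0,0,0,0],[-0.838,0.143,0,0,0,0]]])

```text
time_s: 12.72
position: [0.5946, 0.148, 0.1005]
ee_rot: [2.258, 2.184, 0.0]
force: [0.7, -0.2, -0.9]
gripper_width: 0.0431
finger_force: 61.0
```

carry_out(plan=[[[-0.28,0.048,0,0,0,0],[-0.56,0.095,0,0,0,0],[-0.838,0.143,0,0,0,0]]])

```text
time_s: 12.97
position: [0.6084, 0.0469, 0.1005]
ee_rot: [2.258, 2.184, 0.0]
force: [1.2, 0.4, -0.3]
gripper_width: 0.0434
finger_force: 61.0
```

carry_out(plan=[[[-0.28,0.048,0,0,0,0],[-0.56,0.095,0,0,0,0],[-0.838,0.143,0,0,0,0]]])

```text
time_s: 13.22
position: [0.6222, -0.0542, 0.1005]
ee_rot: [2.258, 2.184, 0.0]
force: [0.5, -0.7, -0.7]
gripper_width: 0.0432
finger_force: 61.0
```

carry_out(plan=[[[-0.28,0.048,0,0,0,0],[-0.5,0.085,0,0,0,0],[-0.7,0.12,0,0,0,0],[-0.838,0.143,0,0,0,0],[-0.838,0.143,0,0,0,0],[-0.838,0.143,0,0,0,0]]])

```text
time_s: 13.72
position: [0.6359, -0.154, 0.1003]
ee_rot: [-2.259, -2.182, -0.0]
force: [-0.8, 0.4, -1.3]
gripper_width: 0.043
finger_force: 61.1
```

```bash
python3 - <<'E'
from go import *
print(now().round(4),telemetry.get_obs()["gripper_width"])
p=optics.read_camera("scene");P=cloud(p)
for t,z0,z1 in [("tin",.03,.2),("drive",.012,.025)]:
    for r in masks_of(t,p)[:1]: print(t,round(r["p"],2),rect(P,z0,z1,r["region"]))
    for r in spot_point(t,p)[:1]: print(t,round(r["p"],2),r["point"])
E
python3 wl.py w4 tin,.03,.2 drive,.012,.025
```

```text
[ 6.359000e-01 -1.540000e-01  1.003000e-01 -2.719819e+02] 0.04301450221937944
tin 0.68 (array([ 635.2, -155.9]), array([45.1, 42.1]), 78.2, 368)
tin 0.75 [0.6388, -0.1549, 0.0966]
drive 0.62 (array([ 638.2, -155.2]), array([103.4,  70.3]), 87.8, 1000)
drive 0.93 [0.6398, -0.1554, -0.0003]
now [ 0.6361 -0.1526  0.1006 88.1595] 14.0167
tin spot 0.64 [ 0.634  -0.156   0.0986]
tin 0.67 (array([ 635.6, -152.4]), array([45.7, 43.3]), 87.6, 10061)
drive spot 0.87 [ 0.6411 -0.1538  0.0012]
drive 0.61 (array([ 636.9, -146.5]), array([85.5, 70.3]), 88.1, 10389)
```

View pics/w4.png

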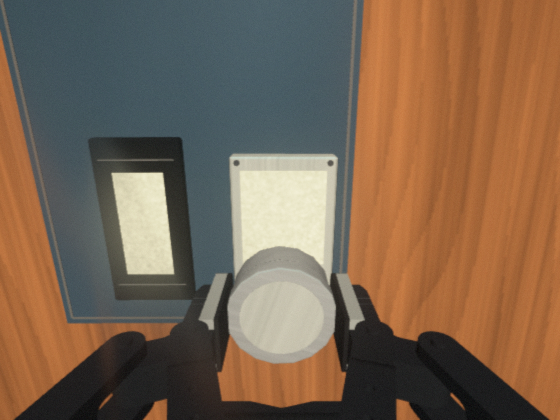

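The tin is held upright over the drive, tin at (282,305) and drive at (282,220). Lowering gently.

carry_out(plan=[[[0,0,0.25,0,0,0],[0,0,0.45,0,0,0],[0,0,0.58,0,0,0],[0,0,0.63,0,0,0],[0,0,0.65,0,0,0],[0,0,0.66,0,0,0],[0,0,0.665,0,0,0],[0,0,0.665,0,0,0]]])

```text
time_s: 14.88
position: [0.6369, -0.154, 0.022]
ee_rot: [2.257, 2.183, 0.001]
force: [-0.3, 0.5, -1.3]
gripper_width: 0.0432
finger_force: 61.1
```

carry_out(plan=[[[0,0,0.01,0,0,0],[0,0,0.015,0,0,0],[0,0,0.015,0,0,0]]])

```text
time_s: 15.13
position: [0.637, -0.1541, 0.0212]
ee_rot: [2.257, 2.182, 0.001]
force: [-4.8, 2.2, 9.2]
gripper_width: 0.0432
finger_force: 62.1
```

Contact. Releasing and rising.

carry_out(plan=[[[0,0,0,0,0,0],[0,0,0,0,0,0],[0,0,0,0,0,0],[0,0,0,0,0,0],[0,0,-0.04,0,0,0],[0,0,-0.2,0,0,0],[0,0,-0.5,0,0,0],[0,0,-0.75,0,0,0],[0,0,-0.75,0,0,0],[0,0,-0.75,0,0,0]]], claw=0)

```text
time_s: 15.97
position: [0.6376, -0.1543, 0.1119]
ee_rot: [2.255, 2.181, 0.003]
force: [-0.1, -0.4, -0.8]
gripper_width: 0.0856
finger_force: 0.0
```

```bash
python3 wl.py w5 tin,.036,.06 drive,.012,.025
python3 - <<'E'
from go import *
print(now())
# heatsink: yaw 9 deg; tool y along heatsink y(99deg)->psi=9 or x -> psi=99
plan([.637,-.1545,.1085,88.2],[[.4115,.3585,.11,99]])
plan([.637,-.1545,.1085,88.2],[[.549,-.383,.11,88.2]])
E
```

```text
now [ 0.6365 -0.1538  0.1098 88.082 ] 16.0167
tin spot 0.75 [ 0.6353 -0.1529  0.0177]
tin 0.76 (array([ 636.5, -154.4]), array([44.2, 45.4]), 0.3, 3647)
drive spot 0.7 [ 0.5403 -0.1489  0.0045]
drive 0.78 (array([ 636.8, -153.7]), array([100. ,  70.1]), 88.2, 9041)
[ 6.35250094e-01 -1.53265686e-01  1.07390456e-01 -2.71917753e+02]
[0.843, -0.403, -0.002] turn -0.024 rows>= 3 -> [ 5.919e-01 -5.190e-02  1.088e-01  9.036e+01]
[0.857, -0.37, -0.003] turn -0.024 rows>= 3 -> [5.468e-01 5.070e-02 1.091e-01 9.252e+01]
[0.871, -0.338, -0.002] turn -0.024 rows>= 3 -> [ 0.5017  0.1533  0.1094 94.68  ]
[0.883, -0.305, -0.003] turn -0.024 rows>= 3 -> [ 0.4566  0.2559  0.1097 96.84  ]
[0.894, -0.271, -0.002] turn -0.024 rows>= 3 -> [ 0.4115  0.3585  0.11   99.    ]
[-0.963, -0.337, -0.006] turn -0.0 rows>= 3 -> [ 0.593  -0.2688  0.1092 88.2   ]
[-0.963, -0.337, -0.006] turn -0.0 rows>= 3 -> [ 0.549 -0.383  0.11  88.2  ]
```

View pics/w5.png

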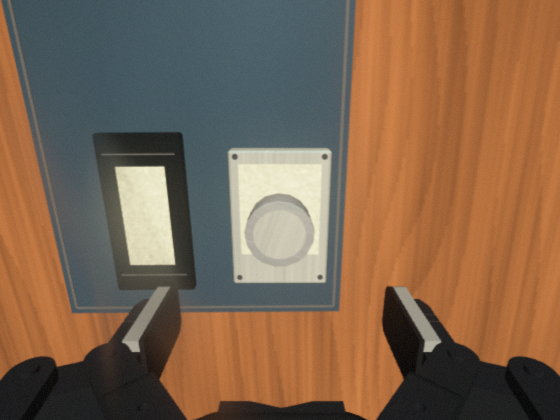

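The tin stands at (280,230), mid-drive. The blower is nearer, so I fetch it next.

carry_out(plan=[[[-0.963,-0.31,0,0,0,-0.1],[-0.963,-0.31,0,0,0,-0.1],[-0.963,-0.31,0,0,0,-0.1],[-0.963,-0.31,0,0,0,-0.1]]])

```text
time_s: 16.55
position: [0.5923, -0.2738, 0.1078]
ee_rot: [-2.086, -2.349, 0.003]
force: [0.8, 0.3, 0.0]
gripper_width: 0.0855
finger_force: 0.0
```

```bash
python3 go.py '[[0.5525,-0.382,0.11,107.6]]'
```

```text
now [ 5.923000e-01 -2.738000e-01  1.078000e-01 -2.632053e+02]
[-0.856, -0.436, -0.018] turn -0.12 rows>= 3 -> [ 5.525e-01 -3.820e-01  1.100e-01 -2.524e+02]
```

carry_out(plan=[[[-0.84,-0.436,0,0,0,-0.115],[-0.84,-0.436,0,0,0,-0.115],[-0.84,-0.436,0,0,0,-0.115],[-0.84,-0.436,0,0,0,-0.115],[-0.84,-0.436,0,0,0,-0.115],[-0.84,-0.436,0,0,0,-0.115]]])

```text
time_s: 17.05
position: [0.5553, -0.3737, 0.108]
ee_rot: [-1.859, -2.531, -0.001]
force: [-0.7, 0.8, 0.0]
gripper_width: 0.0853
finger_force: 0.0
```

```bash
python3 wl.py w6 blower,.009,.02;  python3 go.py '[[0.5525,-0.382,-0.004,107.6]]'
```

```text
now [ 5.55600e-01 -3.73200e-01  1.08300e-01 -2.52534e+02] 17.1
blower spot 0.8 [ 0.5539 -0.3821  0.002 ]
blower 0.79 (array([ 553.9, -380.4]), array([57.9, 58. ]), 17.4, 6138)
now [ 5.560000e-01 -3.730000e-01  1.086000e-01 -2.524806e+02]
[-0.063, -0.05, 0.939] turn -0.001 rows>= 3 -> [ 5.525e-01 -3.820e-01 -4.000e-03 -2.524e+02]
```

View pics/w6.png

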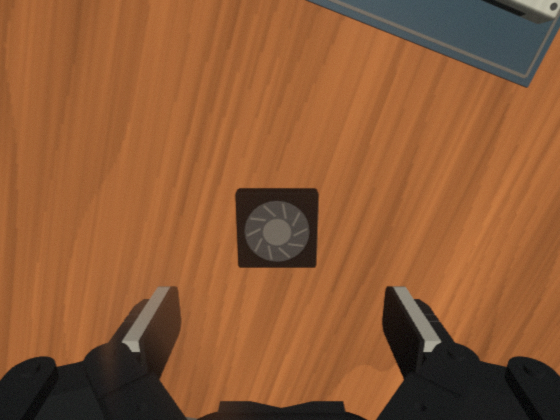

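The blower is at (277,228), squared to the fingers.

carry_out(plan=[[[-0.058,-0.03,0.3,0,0,0],[-0.058,-0.03,0.6,0,0,0],[-0.058,-0.03,0.8,0,0,0],[-0.058,-0.03,0.9,0,0,0],[-0.058,-0.03,0.935,0,0,0],[-0.058,-0.03,0.935,0,0,0]]])

```text
time_s: 17.7
position: [0.5543, -0.3812, -0.0036]
ee_rot: [-1.857, -2.533, -0.0]
force: [-0.4, -0.6, -0.3]
gripper_width: 0.0855
finger_force: 0.0
```

carry_out(plan=[[[0,0,0,0,0,0],[0,0,0,0,0,0],[0,0,0,0,0,0],[0,0,0,0,0,0],[0,0,0,0,0,0],[0,0,0,0,0,0],[0,0,0,0,0,0]]], claw=1)

```text
time_s: 18.28
position: [0.5555, -0.3833, -0.0005]
ee_rot: [1.857, 2.529, -0.001]
force: [-0.0, 1.1, 7.1]
gripper_width: 0.0567
finger_force: 64.7
```

carry_out(plan=[[[0,0,-0.15,0,0,0],[0,0,-0.4,0,0,0],[0,0,-0.65,0,0,0],[0,0,-0.87,0,0,0],[0,0,-0.87,0,0,0],[0,0,-0.87,0,0,0]]])

```text
time_s: 18.78
position: [0.5555, -0.3835, 0.1045]
ee_rot: [1.856, 2.528, -0.001]
force: [-0.5, 0.1, -1.3]
gripper_width: 0.0563
finger_force: 64.0
```

```bash
python3 go.py '[[0.545,-0.002,0.1,88.2]]'
```

```text
now [ 5.555000e-01 -3.835000e-01  1.045000e-01  1.074327e+02]
[0.765, 0.217, 0.009] turn 0.053 rows>= 3 -> [  0.5529  -0.2881   0.1034 102.6245]
[0.78, 0.152, 0.009] turn 0.053 rows>= 3 -> [ 0.5503 -0.1927  0.1023 97.8163]
[0.79, 0.086, 0.009] turn 0.053 rows>= 3 -> [ 0.5476 -0.0974  0.1011 93.0082]
[0.795, 0.02, 0.009] turn 0.053 rows>= 3 -> [ 5.45e-01 -2.00e-03  1.00e-01  8.82e+01]
```

carry_out(plan=[[[0.25,0.07,0,0,0,0.018],[0.5,0.14,0,0,0,0.035],[0.765,0.217,0,0,0,0.053],[0.765,0.217,0,0,0,0.053]]])

```text
time_s: 19.12
position: [0.5508, -0.281, 0.0997]
ee_rot: [-1.958, -2.451, -0.002]
force: [-0.2, -0.3, -0.3]
gripper_width: 0.0561
finger_force: 63.9
```

carry_out(plan=[[[0.25,0.05,0,0,0,0.018],[0.5,0.1,0,0,0,0.035],[0.78,0.152,0,0,0,0.053],[0.78,0.152,0,0,0,0.053]]])

```text
time_s: 19.45
position: [0.5479, -0.1861, 0.1]
ee_rot: [-2.059, -2.369, -0.001]
force: [0.2, 0.1, -0.9]
gripper_width: 0.0562
finger_force: 63.9
```

carry_out(plan=[[[0.25,0.03,0,0,0,0.018],[0.5,0.06,0,0,0,0.035],[0.79,0.086,0,0,0,0.053],[0.79,0.086,0,0,0,0.053]]])

```text
time_s: 19.78
position: [0.5449, -0.0912, 0.1002]
ee_rot: [-2.156, -2.281, -0.001]
force: [-0.3, 0.7, -0.5]
gripper_width: 0.0564
finger_force: 63.9
```

carry_out(plan=[[[0.25,0.007,0,0,0,0.018],[0.5,0.014,0,0,0,0.035],[0.78,0.02,0,0,0,0.053],[0.78,0.02,0,0,0,0.053],[0.78,0.02,0,0,0,0.053],[0.78,0.02,0,0,0,0.053]]])

```text
time_s: 20.28
position: [0.5432, -0.0029, 0.1006]
ee_rot: [-2.252, -2.19, 0.001]
force: [0.5, 0.6, -0.1]
gripper_width: 0.0566
finger_force: 63.9
```

```bash
python3 wl.py - blower,.06,.2;python3 - <<'E'
from go import *
p=optics.read_camera("scene");P=cloud(p)
for t,z0,z1 in [("blower",.06,.2),("mainboard",.002,.02),("battery",.006,.02)]:
    for r in masks_of(t,p)[:3]: print(t,round(r["p"],2),rect(P,z0,z1,r["region"]))
plan(now(),[[.545,-.002,.1,88.2]])
E
```

```text
now [ 5.432000e-01 -3.300000e-03  1.007000e-01 -2.716599e+02] 20.3333
blower spot 0.87 [ 0.5409 -0.0033  0.1035]
blower 0.64 (array([542.7,  -0. ]), array([58.5, 58.3]), 88.4, 17757)
blower 0.98 (array([544.5,  -3. ]), array([59.5, 58.3]), 88.6, 607)
mainboard 0.74 (array([755.1, 308.7]), array([ 87.7, 102.6]), 83.2, 1787)
mainboard 0.58 (array([342.3, 208.2]), array([72.6, 85.6]), 9.5, 828)
battery 0.58 (array([ 542. , -153.5]), array([125.8,  60.5]), 87.6, 482)
[0.01, 0.014, 0.009] turn 0.001 rows>= 1 -> [ 5.45e-01 -2.00e-03  1.00e-01  8.82e+01]
```

carry_out(plan=[[[0.01,0.012,0.25,0,0,0],[0.01,0.012,0.5,0,0,0],[0.01,0.012,0.7,0,0,0],[0.01,0.012,0.78,0,0,0],[0.01,0.012,0.8,0,0,0],[0.01,0.012,0.815,0,0,0],[0.01,0.012,0.82,0,0,0],[0.01,0.012,0.82,0,0,0]]])

```text
time_s: 21.3
position: [0.5459, -0.0016, 0.0043]
ee_rot: [2.252, 2.188, 0.002]
force: [-0.3, -0.4, 0.0]
gripper_width: 0.0566
finger_force: 63.9
```

carry_out(plan=[[[0,0,0,0,0,0],[0,0,0,0,0,0],[0,0,0,0,0,0],[0,0,0,0,0,0],[0,0,-0.04,0,0,0],[0,0,-0.3,0,0,0],[0,0,-0.6,0,0,0],[0,0,-0.9,0,0,0],[0,0,-0.9,0,0,0],[0,0,-0.9,0,0,0]]], claw=0)

```text
time_s: 22.13
position: [0.5466, -0.0017, 0.1137]
ee_rot: [2.25, 2.186, 0.004]
force: [0.0, -0.2, -0.2]
gripper_width: 0.0858
finger_force: 0.0
```

```bash
python3 wl.py - blower,.008,.025 mainboard,.002,.02;  python3 go.py '[[0.412,0.3585,0.11,99]]'
```

```text
now [ 5.45400e-01 -1.40000e-03  1.11600e-01  8.83579e+01] 22.1833
blower spot 0.61 [0.5452 0.002  0.0016]
blower 0.95 (array([545.7,   1.3]), array([57.9, 58.3]), 88.7, 6247)
mainboard 0.96 (array([547.1, 114.7]), array([ 49.7, 101.2]), 88.3, 13267)
mainboard 0.6 (array([578.4, -30.1]), array([337.9, 219.8]), 88.4, 33283)
now [ 5.438000e-01 -1.100000e-03  1.092000e-01 -2.716463e+02]
[0.988, -0.395, -0.002] turn -0.039 rows>= 4 -> [ 4.999000e-01  1.188000e-01  1.095000e-01 -2.680975e+02]
[1.01, -0.333, -0.002] turn -0.039 rows>= 4 -> [ 4.559000e-01  2.386000e-01  1.097000e-01 -2.645488e+02]
[1.029, -0.27, -0.002] turn -0.039 rows>= 4 -> [ 4.120e-01  3.585e-01  1.100e-01 -2.610e+02]
```

carry_out(plan=[[[0.98,-0.39,0,0,0,-0.04],[0.98,-0.39,0,0,0,-0.04],[0.98,-0.39,0,0,0,-0.04],[0.98,-0.39,0,0,0,-0.04]]])

```text
time_s: 22.72
position: [0.4981, 0.1228, 0.1095]
ee_rot: [-2.176, -2.261, 0.001]
force: [-0.1, -0.1, 0.0]
gripper_width: 0.0854
finger_force: 0.0
```

carry_out(plan=[[[0.98,-0.34,0,0,0,-0.04],[0.98,-0.34,0,0,0,-0.04],[0.98,-0.34,0,0,0,-0.04],[0.98,-0.34,0,0,0,-0.04]]])

```text
time_s: 23.05
position: [0.453, 0.2389, 0.1097]
ee_rot: [-2.103, -2.33, 0.001]
force: [-0.3, 0.3, -0.4]
gripper_width: 0.0854
finger_force: 0.0
```

carry_out(plan=[[[0.98,-0.27,0,0,0,-0.04],[0.98,-0.27,0,0,0,-0.04],[0.98,-0.27,0,0,0,-0.04],[0.98,-0.27,0,0,0,-0.04],[0.98,-0.27,0,0,0,-0.04],[0.98,-0.27,0,0,0,-0.04]]])

```text
time_s: 23.55
position: [0.4125, 0.3473, 0.1098]
ee_rot: [-2.036, -2.392, 0.002]
force: [0.0, -0.4, -0.0]
gripper_width: 0.0854
finger_force: 0.0
```

```bash
python3 wl.py w7 heatsink,.02,.035;  python3 go.py '[[0.412,0.3585,0.003,99]]'
```

```text
now [ 4.130000e-01  3.468000e-01  1.100000e-01 -2.608789e+02] 23.6
heatsink spot 0.94 [ 0.4102  0.3619 -0.0007]
heatsink 0.74 (array([410.5, 359.5]), array([40. , 40.7]), 9.3, 3156)
now [ 4.134000e-01  3.465000e-01  1.103000e-01 -2.609463e+02]
[0.1, 0.004, 0.894] turn 0.001 rows>= 3 -> [ 4.120e-01  3.585e-01  3.000e-03 -2.610e+02]
```

View pics/w7.png

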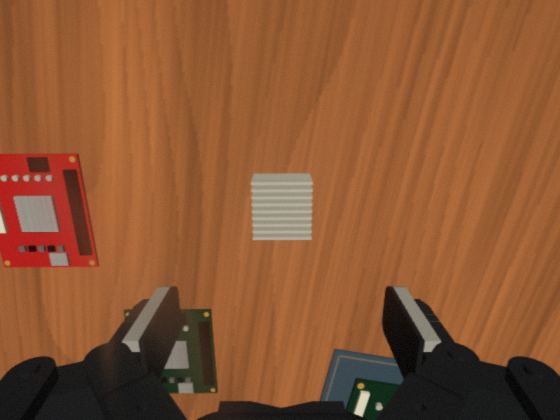

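The heatsink is at (282,207), with its fin ends facing the pads.

carry_out(plan=[[[0.1,0,0.3,0,0,0],[0.1,0,0.6,0,0,0],[0.1,0,0.8,0,0,0],[0.1,0,0.87,0,0,0],[0.1,0,0.89,0,0,0],[0.1,0,0.89,0,0,0]]])

```text
time_s: 24.2
position: [0.4116, 0.359, 0.0043]
ee_rot: [2.038, 2.39, -0.0]
force: [-0.1, 0.6, 0.4]
gripper_width: 0.0853
finger_force: 0.0
```

carry_out(plan=[[[0,0,0,0,0,0],[0,0,0,0,0,0],[0,0,0,0,0,0],[0,0,0,0,0,0],[0,0,0,0,0,0],[0,0,0,0,0,0],[0,0,0,0,0,0]]], claw=1)

```text
time_s: 24.78
position: [0.412, 0.36, 0.0053]
ee_rot: [2.036, 2.391, 0.003]
force: [-0.8, 0.0, 5.9]
gripper_width: 0.039
finger_force: 61.5
```

carry_out(plan=[[[0,0,-0.15,0,0,0],[0,0,-0.4,0,0,0],[0,0,-0.65,0,0,0],[0,0,-0.87,0,0,0],[0,0,-0.87,0,0,0],[0,0,-0.87,0,0,0]]])

```text
time_s: 25.28
position: [0.4122, 0.3602, 0.1103]
ee_rot: [2.036, 2.391, 0.005]
force: [-0.6, -0.0, -1.0]
gripper_width: 0.0386
finger_force: 60.7
```

```bash
python3 go.py '[[0.549,0.148,0.105,88.2]]'
```

```text
now [ 0.4122  0.3602  0.1103 99.1631]
[-0.964, 0.422, 0.022] turn 0.061 rows>= 4 -> [ 0.4806  0.2541  0.1076 93.6816]
[-0.919, 0.512, 0.022] turn 0.061 rows>= 4 -> [ 0.549  0.148  0.105 88.2  ]
```

carry_out(plan=[[[-0.24,0.1,0,0,0,0.015],[-0.48,0.21,0,0,0,0.03],[-0.72,0.31,0,0,0,0.045],[-0.96,0.42,0,0,0,0.06],[-0.96,0.42,0,0,0,0.06]]])

```text
time_s: 25.7
position: [0.481, 0.2498, 0.1068]
ee_rot: [2.153, 2.287, -0.003]
force: [0.5, -0.3, -0.7]
gripper_width: 0.0389
finger_force: 60.6
```

carry_out(plan=[[[-0.24,0.13,0,0,0,0.015],[-0.48,0.26,0,0,0,0.03],[-0.72,0.39,0,0,0,0.045],[-0.92,0.512,0,0,0,0.06],[-0.92,0.512,0,0,0,0.06],[-0.92,0.512,0,0,0,0.06],[-0.92,0.512,0,0,0,0.06]]])

```text
time_s: 26.28
position: [0.5467, 0.148, 0.1071]
ee_rot: [-2.252, -2.189, 0.002]
force: [-0.4, -0.2, -1.0]
gripper_width: 0.0388
finger_force: 60.7
```

```bash
python3 wl.py w8 heatsink,.06,.2; python3 - <<'E'
from go import *
for c in ["scene","side"]:
  p=optics.read_camera(c);P=cloud(p)
  for t,z0,z1 in [("heatsink",.06,.2),("mainboard",.002,.02),("blower",.008,.025)]:
    for r in masks_of(t,p)[:3]: print(c,t,round(r["p"],2),rect(P,z0,z1,r["region"]))
plan(now(),[[.549,.148,.1,88.2]])
E
```

```text
now [ 5.466000e-01  1.484000e-01  1.074000e-01 -2.715882e+02] 26.3333
heatsink spot 0.89 [0.5476 0.1498 0.0995]
heatsink 0.9 (array([546.7, 147.9]), array([42. , 43.3]), 87.2, 11315)
scene heatsink 0.89 (array([547.9, 151.2]), array([30.7, 41. ]), 89.5, 304)
scene mainboard 0.93 (array([755.2, 310.7]), array([85.9, 99.5]), 84.8, 1772)
scene mainboard 0.77 (array([341.8, 207.2]), array([72.8, 86.1]), 10.0, 792)
scene mainboard 0.72 (array([235.8, 318.1]), array([75.4, 87.7]), 8.9, 941)
side heatsink 0.48 (array([541.2, 151.7]), array([56.8, 40.4]), 20.0, 168)
side heatsink 0.41 None
side mainboard 0.97 (array([234.2, 319.9]), array([71.6, 87.8]), 10.1, 719)
side mainboard 0.79 (array([547.8, 147.9]), array([124.2, 102.8]), 86.4, 987)
side mainboard 0.69 (array([340.2, 211.2]), array([71.8, 85.4]), 9.6, 447)
side blower 0.85 (array([5.462e+02, 3.000e-01]), array([61.1, 59.7]), 88.9, 263)
[0.002, 0.012, 0.069] turn 0.002 rows>= 1 -> [ 0.549  0.148  0.1   88.2  ]
```

View pics/w8.png

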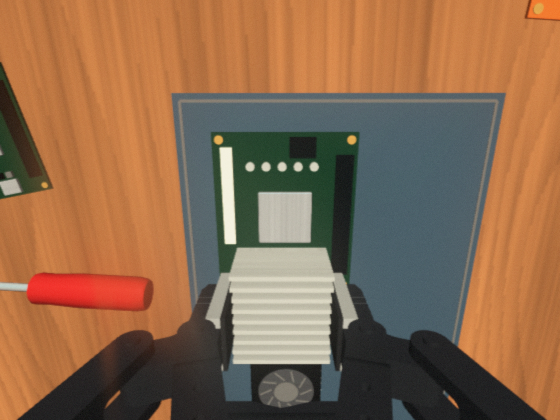

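The heatsink is held square above the board, with the processor at (285,218). Lowering.

carry_out(plan=[[[0,0.014,0.25,0,0,0],[0,0.014,0.5,0,0,0],[0,0.014,0.66,0,0,0],[0,0.014,0.72,0,0,0],[0,0.014,0.75,0,0,0],[0,0.014,0.765,0,0,0],[0,0.014,0.77,0,0,0],[0,0.014,0.77,0,0,0]]])

```text
time_s: 27.5
position: [0.5503, 0.1476, 0.0173]
ee_rot: [2.252, 2.188, 0.002]
force: [-0.7, -0.2, -0.8]
gripper_width: 0.0389
finger_force: 60.8
```

carry_out(plan=[[[0,0,0.01,0,0,0],[0,0,0.02,0,0,0],[0,0,0.025,0,0,0],[0,0,0.025,0,0,0]]])

```text
time_s: 27.83
position: [0.5501, 0.1476, 0.0143]
ee_rot: [2.252, 2.188, 0.002]
force: [-1.5, -0.7, 7.3]
gripper_width: 0.0389
finger_force: 61.8
```

carry_out(plan=[[[0,0,0,0,0,0],[0,0,0,0,0,0],[0,0,0,0,0,0],[0,0,0,0,0,0],[0,0,-0.04,0,0,0],[0,0,-0.2,0,0,0],[0,0,-0.5,0,0,0],[0,0,-0.85,0,0,0],[0,0,-0.98,0,0,0],[0,0,-0.98,0,0,0],[0,0,-0.98,0,0,0]]], claw=0)

```text
time_s: 28.75
position: [0.5502, 0.1477, 0.132]
ee_rot: [2.252, 2.188, 0.003]
force: [1.3, 0.2, -0.8]
gripper_width: 0.0855
finger_force: 0.0
```

```bash
python3 wl.py w9 heatsink,.03,.05 mainboard,.002,.012 blower,.008,.025; python3 - <<'E'
from go import *
p=optics.read_camera("scene");P=cloud(p);cv2.imwrite("pics/fin.png",cv2.resize(p["pixels"][90:390,130:530],(800,600),interpolation=cv2.INTER_CUBIC)[...,::-1])
for t,z0,z1 in [("heatsink",.03,.05),("mainboard",.002,.012),("blower",.008,.025),("drive",.012,.025),("tin",.036,.06),("battery",.006,.02)]:
    for r in masks_of(t,p)[:3]: print(t,round(r["p"],2),rect(P,z0,z1,r["region"]))
E
```

```text
now [ 0.5493  0.1476  0.1304 88.3542] 28.8
heatsink spot 0.91 [0.5446 0.1467 0.0086]
heatsink 0.67 (array([549.7, 147.7]), array([40.2, 40. ]), 87.9, 2761)
mainboard 0.96 (array([722.5, 280.6]), array([17.4, 43.8]), 85.6, 1448)
mainboard 0.6 (array([349.8, 212.5]), array([53.7, 85.4]), 9.1, 3816)
blower spot 0.56 [0.546  0.0011 0.0031]
blower 0.93 (array([546. ,   1.6]), array([58.7, 57.9]), 88.0, 3628)
heatsink 0.96 (array([551.4, 145.1]), array([40.8, 39.7]), 87.9, 339)
mainboard 0.77 (array([341.3, 208. ]), array([72.2, 85.2]), 11.0, 811)
mainboard 0.69 (array([549.9, 146. ]), array([124. , 100.8]), 88.8, 1940)
mainboard 0.65 (array([755.2, 309.9]), array([ 86.3, 101.5]), 83.8, 1764)
blower 0.82 (array([548.1,  -0.7]), array([57.9, 57.2]), 88.7, 393)
drive 0.69 (array([ 638.5, -155.5]), array([105.7,  70.2]), 88.1, 680)
tin 0.85 (array([ 637.8, -156.8]), array([44.9, 44.2]), 4.4, 252)
```

View pics/fin.png

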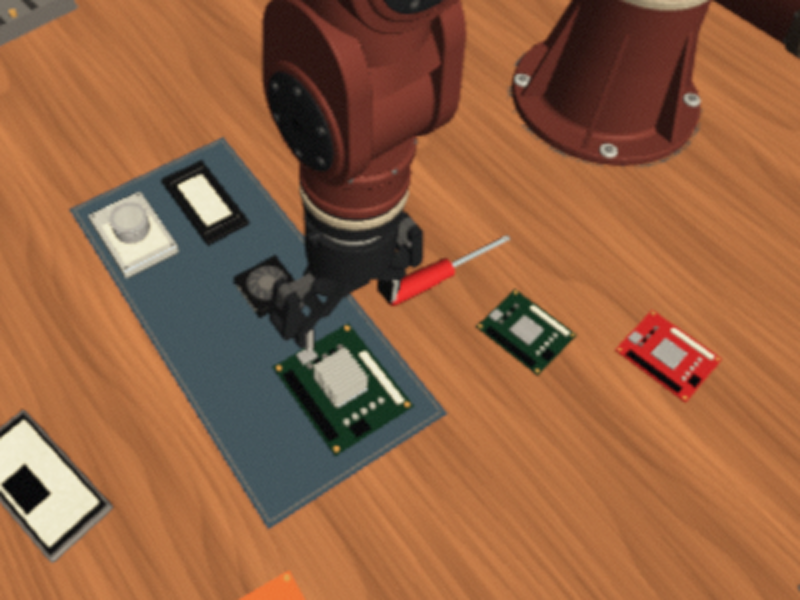

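View pics/w9.png

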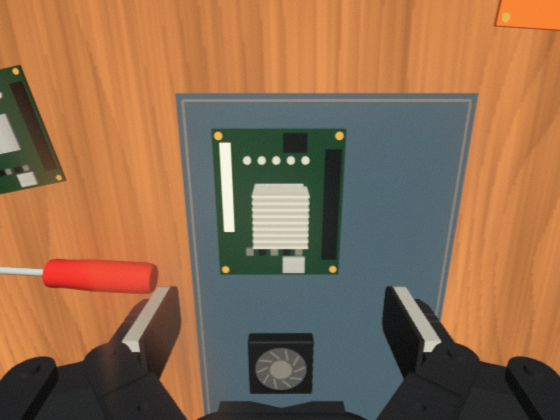

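The pictures show the heatsink square on the processor at (280,218) in the wrist view. The blower is midway at (281,362), the tin is on the drive at (130,222) in the scene crop, and the bystanders look undisturbed. The arm is clear, so I hand in.

```bash
python3 -c "
from bench import ticket; print(ticket.finish_job())"
```

```text
the job is handed in; nothing more can be done
None
```

I handed the job in at about 29 s of the 102 s allowed: by the last camera readings every part is in place within tolerance and released. I did not re-measure the spare heatsink or screwdriver, and the hand-in call gave no verdict.

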